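Turn the paint carousel to the thinner bottle

TASK

On the painter's desk, gently turn the round wooden carousel by pushing the pegs on its rim with the fingers until the clear glass bottle with the ball stopper stands lined up behind the steel pointer of the foot, then leave the carousel at rest and move clear. Do not touch, lift or tip anything standing on the carousel, and leave the other things on the desk where they are.

Things in the scene. Friction and masses are not known exactly. Their poses are not given: they have to be found in the camera images.
- pointer (a point): tip of the pointed steel block (43 mm long, 30 wide, 26 tall) on an arm of the foot, just outside the disc on the side broadly facing the robot. Fixed to the desk, does not turn. The point is on the block's top, 26 mm above the desk, 145 mm from the carousel's axis; x points level from the tip straight to the axis, z up
- disc_centre (a point): centre of the turning plywood disc's top face, on the vertical axis, 34 mm above the desk. Disc 270 mm across, 14 thick. Six upright dark pegs, 12 mm thick, tops 79 mm above the desk, stand on a circle of 124 mm radius, 60 degrees apart; this frame turns with the disc, its x axis points to a peg. The loose things on the disc are under 85 mm tall and reach at most 90 mm from the axis
- carousel (a joint): turn of the disc since the start, rad, counterclockwise from above positive, 0 at the start; endless both ways. It turns with a light drag (0.12 N m, about 1 N at a peg) and stops at once where it is left
- bottle: the clear glass bottle with sloping shoulders and a round glass ball stopper, 48 mm wide, 84 mm tall, the widest thing on the disc, loose, 60 mm from the axis; origin at the centre of its underside
- dropper: grey dropper bottle with a paper label and black pointed cap, 27 mm wide, 74 mm tall, loose on the disc; origin at the centre of its underside
- low_pot: low grey paint pot with a white lid, 38 mm wide, 30 mm tall, loose on the disc; origin at the centre of its underside
- figure: grey miniature figure on a tapered cork, 32 mm wide at the foot, 73 mm tall; origin at the centre of its underside; loose on the disc
- tall_pot: narrower grey paint pot with a white lid, 32 mm wide, 46 mm tall, loose on the disc; origin at the centre of its underside
- brush_mug: white mug with brushes in it, 80 mm wide, 90 mm tall (brushes to 182 mm), on the desk to the left; origin at the centre of its underside
- big_pot: wide paint pot, 54 mm wide, 50 mm tall, on the desk to the left; origin at the centre of its underside
- dropper_2: second grey dropper bottle, 27 mm wide, 74 mm tall, on the desk to the right; origin at the centre of its underside
- figure_2: second miniature figure on a tapered cork, 32 mm wide at the foot, 73 mm tall; origin at the centre of its underside, on the desk to the right
Not all that is in view belongs to the job. Of the things shaped like the bottle, the clear one is meant.

How it is judged (in metres and radians):
At the end, for the whole second after the job is handed in: The glass bottle is within 12 mm sideways of the line from pointer tip to axis, 60 to 110 mm behind the tip; disc at rest; all five things upright on the disc (0.15 rad, within 85 mm of the axis); the four desk things within 30 mm of their starts (y of bottle in the frame of pointer between -0.012 and 0.012 m and x of bottle in the frame of pointer between 0.06 and 0.11 m and velocity of joint carousel between -0.05 and 0.05 rad/s and linear speed of bottle below 0.02 m/s and height (world z) of bottle between 0.028 and 0.04 m and angle between each of bottle, dropper, low_pot, figure, tall_pot's own z axis and vertical below 0.15 rad and horizontal distance between each of bottle, dropper, low_pot, figure, tall_pot and disc_centre below 0.085 m and height (world z) of dropper between 0.028 and 0.04 m and height (world z) of low_pot between 0.028 and 0.04 m and height (world z) of figure between 0.028 and 0.04 m and height (world z) of tall_pot between 0.028 and 0.04 m and distance of each of brush_mug, big_pot, dropper_2, figure_2 from where it was at the start of the episode below 0.03 m); the robot touches nothing.
It fails at once if the robot touches something that stands on the carousel (more than 0.5 N) (contact force between any of the arm, the fingers and bottle above 0.5 N or contact force between any of the arm, the fingers and dropper above 0.5 N or contact force between any of the arm, the fingers and low_pot above 0.5 N or contact force between any of the arm, the fingers and figure above 0.5 N or contact force between any of the arm, the fingers and tall_pot above 0.5 N).
It fails at once if something standing on the carousel is lifted more than 15 mm or tipped by more than 0.4 rad (height (world z) of any of bottle, dropper, low_pot, figure, tall_pot above 0.049 m or angle between any of bottle, dropper, low_pot, figure, tall_pot's own z axis and vertical above 0.4 rad).
It fails at once if the carousel is spun faster than 3 rad/s (velocity of joint carousel below -3 rad/s or velocity of joint carousel above 3 rad/s).
It fails at once if one of the four things on the desk is moved more than 30 mm or tipped (distance of any of brush_mug, big_pot, dropper_2, figure_2 from where it was at the start of the episode above 0.03 m or angle between any of brush_mug, big_pot, dropper_2, figure_2's own z axis and vertical above 0.4 rad).
It also fails if it takes over 67 s, if anything falls off the work surface, if the arm or the gripper's body presses on something with over 40 N, if the wrist force passes 120 N, or if a joint passes its speed limit or range.

ROBOT

A 6-joint arm with a two-finger parallel gripper is mounted at the origin on the work surface. World frame = base frame: x ahead of the robot, y to its left, z up, the work surface at z = 0. Lengths are in m, angles in degrees, forces in N, time in s.
With the tool pointing down it reaches from about 0.3 to 0.75 m from the base axis. Payload 8.5 kg.
Tool frame: the origin (TCP) lies at the very end of the fingers, on their centre line; the grasp point (between the pads) lies 19 mm behind it (env.pinch_z is the distance from the TCP to the grasp point, in m); z points along the fingers, y is the line along which they close (so a half turn about z gives the same grasp; the last joint's range is limited). The gripper opens to 85 mm and grips with 20 to 120 N. Pads are 22 mm wide; open, the fingers measure 114 mm over their backs; the gripper's body (76 mm by 85 mm) begins 54 mm behind the grasp point. The pads swing forward as they close: fully open they stand 13 mm farther back than shut.
Start: joints at [-77.08, 21.807, 74.336, -0, 83.858, -12.336], TCP at [0.235, -0.497, 0.231] pointing down, gripper open.
Joint ranges: [-178.18, 178.18], [-50.72, 133.34], [12.68, 142.11], [-81.47, 261.47], [9.98, 163.14], [-165.26, 165.26]. Speed limits (degrees/s): [136.94, 136.94, 180, 180, 180, 180].

INTERFACE

Orientations are given as a 3x3 rotation matrix whose columns are the frame's x, y, z axes.
In Python, from rig import env, viewer gives the robot as it stands.
- The arm moves only by the tool drive_tool, never from a script. Its argument "series" is a list of rows, each a list of 3 entries, a list of its own where there are three numbers: the shift along the tool's x, y, z in m, then the turn about the tool's z in degrees, then the finger opening in m, from 0 to 0.0854. A call has 1 to 20 rows; each row is the pose to reach, as a shift and turn from the pose commanded when the call began, along the tool's axes at that moment; what a row does not reach only later rows make up. A row lasts 1/10 s, in which the tool goes at most 50 mm and 8.59 degrees, less where a joint would pass 70% of its speed; a pose out of reach is approached as far as the arm can. A call with a gripper value outside its range is refused whole. The fingers move at their own pace and stop on an object; "newtons" is the grip in N (left out, the last holds). Time passes only in rows, so rows that repeat a pose let the fingers close. It gives the time, the measured TCP pose, the force, the opening and the grip force at its end, in the units of the state.
- env.observe(): the state, without advancing time (a new reading comes with each control period).
- viewer.get_image(name): name is "scene" or "top" or "wrist"; returns a dict with "img" (384x512x3 uint8, red, green, blue), "depth" (384x512 float32, m along the optical axis (not along the pixel's ray), 0 where there is no reading), "camera_matrix" (3x3 intrinsics, pixels), "rvec" (rotation vector, rad) and "tvec" (3), from world to camera coordinates, as OpenCV has them. Camera axes: x right, y down, z forward; pixel columns grow to the right and rows downward; lengths in m; the calibration is good to about 2 mm. A picture is of the moment at which its call begins.
- env.close_job(): hands the job in; it is judged then, once.
The state is a dict: "time_s": time; "q": joint angles; "qvel": joint speeds; "joint_efforts": joint torques, N m; "position": TCP position; "tool_rot": TCP orientation; "ft_force": force on the tool from outside, world axes, zero at the start; "wrist_torque": the same for the moment, N m; "grip_width": finger opening in m; "gripper_force": force on a finger pad.
Only numpy, scipy, OpenCV 4.12 (cv2) and the standard library are available. Lean on these libraries where they do the work, as an engineer would, in place of code of your own. Each camera call takes 0.05 s, during which the arm holds its last target. There are 200 camera calls.

## Working session

There is one attempt and no reset: what is moved stays moved. The work goes in short steps, Python scripts to look and compute and a tool call to move; the robot and the scene stay as the last step left them, time stands still between calls to the robot, and variables do not carry over. Pictures are saved under pics/ and viewed, at most 10 in all, crops included, and the job is handed in when it is done.

Besides the shell and the picture viewer there is one more tool, called as name(argument=value, ...), one argument or row to a line, values as JSON. drive_tool: Moves the arm, as the interface text tells. Its arguments: {"type":"object","properties":{"series":{"type":"array"},"newtons":{"type":"number"}},"required":["series"]}

```bash
mkdir -p pics; cat > h.py <<'E'
import numpy as np, cv2
from rig import env, viewer
def cap(n):
    d=viewer.get_image(n); R=cv2.Rodrigues(np.array(d["rvec"],float))[0]; t=np.array(d["tvec"],float).ravel()
    K=np.array(d["camera_matrix"]); z=d["depth"]; v,u=np.indices(z.shape)
    pc=np.stack([(u-K[0,2])/K[0,0]*z,(v-K[1,2])/K[1,1]*z,z],-1)
    P=(pc-t)@R; P[z==0]=np.nan
    return d["img"],P,(K,R,t)
def ray(cam,u,v,h):
    K,R,t=cam; c=-R.T@t; d=R.T@np.array([(u-K[0,2])/K[0,0],(v-K[1,2])/K[1,1],1]); return c+d*(h-c[2])/d[2]
def proj(cam,p):
    K,R,t=cam; q=K@(R@np.array(p)+t); return q[:2]/q[2]
E
python3 - <<'E'
from h import *
for n in("top","scene"):
    i,P,c=cap(n); b=i[:,:,::-1]
    if n=="top": b=cv2.resize(b,(800,600))
    cv2.imwrite(f"pics/{n}0.png",b); print(n,-c[1].T@c[2]); np.savez(f"{n}0.npz",i=i,P=P,K=c[0],R=c[1],t=c[2])
o=env.observe(); print(o["position"],o["tool_rot"],o["time_s"])
E
```

```text
top [0.28688317 0.01073055 1.31300314]
scene [ 0.85585737 -0.55275022  0.93130344]
[ 0.23459725 -0.49717066  0.230758  ] [[ 9.04416080e-01  4.26651449e-01 -3.07802800e-04]
 [ 4.26651473e-01 -9.04415199e-01  1.29191867e-03]
 [ 2.72817442e-04 -1.29975654e-03 -9.99999118e-01]] 0.1
```

View pics/top0.png

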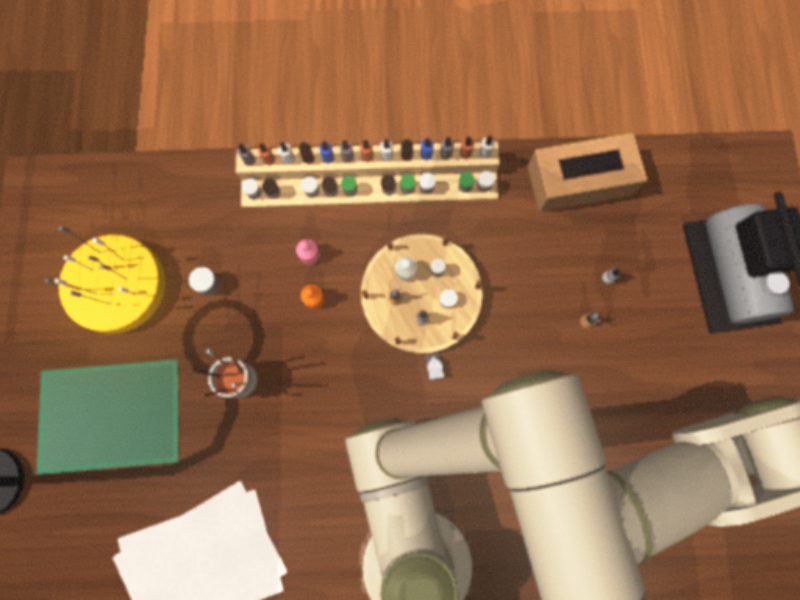

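View pics/scene0.png

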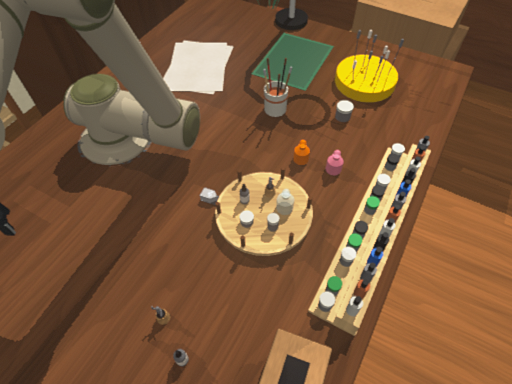

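The top view shows the disc at about (422,293), the clear bottle at (405,267) and the pointer block at (434,367), in 800x600 pixels. In the scene view the bottle is at (286,200). It stands on the far side of the disc, so a large turn is needed.

```bash
python3 - <<'E'
import numpy as np,cv2
from scipy.optimize import least_squares
from h import ray
D={n:np.load(n+"0.npz") for n in("top","scene")}
for n,d in D.items():
    P=d["P"].reshape(-1,3); I=d["i"].reshape(-1,3).astype(int); s=0.64 
    P0=np.array([0.6,0.0])
    cam=(d["K"],d["R"],d["t"])
    g=ray(cam,422*.64,293*.64,.034)[:2] if n=="top" else ray(cam,264,212,.034)[:2]
    r=np.hypot(*(P[:,:2]-g).T)
    m=(abs(P[:,2]-.034)<.006)&(r<.16)&(I[:,0]>140)
    X=P[m,:2].astype(np.float32); (c,R)=cv2.minEnclosingCircle(cv2.convexHull(X)); c=np.array(c)
    print(n,"guess",g,"disc",c,R,np.median(P[m,2]))
    r=np.hypot(*(P[:,:2]-c).T)
    for lo,hi,rl,rh,nm in((.05,.09,.108,.14,"peg"),(.045,.095,0,.095,"thing"),(.015,.032,.137,.2,"ptr")):
        k=(P[:,2]>lo)&(P[:,2]<hi)&(r>rl)&(r<rh)
        if nm=="ptr": k&=(I.min(1)>110)&(np.ptp(I,1)<60) if False else (I.min(1)>110)
        lab=cv2.connectedComponentsWithStats(k.reshape(384,512).astype(np.uint8),connectivity=8)
        for j in range(1,lab[0]):
            if lab[2][j,4]<3: continue
            q=P[(lab[1]==j).ravel()]; a=(q.min(0)+q.max(0))/2
            dx=a[:2]-c; print(nm,lab[2][j,4],a.round(4),"top",q[:,2].max().round(3),"r",np.hypot(*dx).round(4),"az",np.degrees(np.arctan2(dx[1],dx[0])).round(1),"px",lab[3][j].round(0),"ext",np.ptp(q,0).round(3))
d=D["top"];t=d["i"][140:260,205:335];cv2.imwrite("pics/c1.png",cv2.resize(t[:,:,::-1],None,fx=5,fy=5,interpolation=cv2.INTER_CUBIC))
E
```

```text
top guess [ 0.57296351 -0.03173366] disc [ 0.5618608  -0.03344017] 0.14834105968475342 0.0345717388262667
peg 17 [ 0.6848 -0.0859  0.0675] top 0.083 r 0.1337 az -23.1 px [285. 153.] ext [0.01  0.01  0.032]
peg 15 [0.6778 0.0375 0.0659] top 0.08 r 0.136 az 31.5 px [249. 156.] ext [0.009 0.008 0.028]
peg 18 [ 0.5806 -0.1534  0.0657] top 0.081 r 0.1215 az -81.1 px [306. 182.] ext [0.008 0.011 0.031]
peg 16 [0.5686 0.0932 0.0683] top 0.081 r 0.1268 az 86.9 px [233. 188.] ext [0.011 0.011 0.026]
peg 13 [ 0.4704 -0.0977  0.071 ] top 0.081 r 0.1118 az -144.9 px [292. 215.] ext [0.008 0.011 0.02 ]
peg 14 [0.464  0.0254 0.0672] top 0.082 r 0.1142 az 149.0 px [254. 218.] ext [0.01  0.01  0.029]
thing 134 [0.6229 0.0034 0.0679] top 0.09 r 0.0713 az 31.1 px [260. 173.] ext [0.048 0.045 0.045]
thing 83 [ 0.6223 -0.0661  0.0663] top 0.086 r 0.0687 az -28.4 px [280. 171.] ext [0.03  0.028 0.039]
thing 56 [0.5612 0.0287 0.0698] top 0.095 r 0.0622 az 90.6 px [253. 190.] ext [0.025 0.03  0.049]
thing 101 [ 0.5533 -0.0877  0.0576] top 0.07 r 0.0549 az -98.9 px [287. 191.] ext [0.036 0.035 0.025]
thing 
[... 1676 characters left out ...]
038 0.038 0.021]
thing 169 [ 0.6242 -0.0693  0.064 ] top 0.083 r 0.0667 az -32.5 px [273. 221.] ext [0.03  0.032 0.038]
ptr 118 [ 0.4073 -0.0549  0.0246] top 0.029 r 0.1621 az -172.4 px [208. 193.] ext [0.045 0.031 0.008]
ptr 3 [0.6401 0.0877 0.0299] top 0.031 r 0.141 az 59.2 px [303. 189.] ext [0.008 0.003 0.002]
ptr 3 [0.6496 0.0781 0.0311] top 0.032 r 0.1382 az 53.8 px [305. 192.] ext [0.004 0.004 0.002]
ptr 6 [0.6975 0.0224 0.0311] top 0.032 r 0.1411 az 23.3 px [312. 214.] ext [0.008 0.015 0.002]
ptr 3 [ 0.7057 -0.0113  0.0312] top 0.032 r 0.1395 az 9.1 px [309. 224.] ext [0.001 0.007 0.001]
ptr 5 [ 0.7074 -0.0395  0.0305] top 0.032 r 0.1395 az -2.5 px [305. 232.] ext [0.003 0.01  0.003]
```

View pics/c1.png

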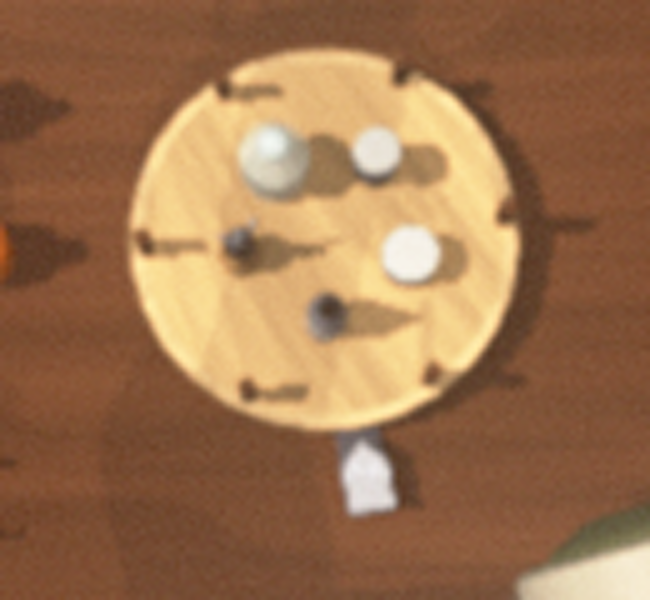

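```bash
cat > plan.py <<'E'
import numpy as np
from h import env
C=np.array([.576,-.0315])
def rows(tg):  # tg: list of (x,y,z,az of tool x)
    o=env.observe(); R=np.array(o["tool_rot"]); p=np.array(o["position"]); a0=np.degrees(np.arctan2(R[1,0],R[0,0]))
    print([[ [round(float(v),3) for v in R.T@(np.array(t[:3])-p)],round(float(a0-(t[3] if a0-t[3]<180 and a0-t[3]>-180 else t[3]-360*np.sign(t[3]-a0))),1),0] for t in tg])
    print(o["time_s"],p.round(4),round(a0,1),np.round(o["q"],1),np.round(o["ft_force"],2))
def arc(a,z=.058,r=.128,cap=222): return (*(C+r*np.array([np.cos(np.radians(a)),np.sin(np.radians(a))])),z,min(a,cap))
E
python3 -c "
from plan import *
rows([arc(70,.231)])"
```

```text
[[[0.598, -0.366, 0.0], -44.7, 0]]
0.1 [ 0.2346 -0.4972  0.2308] 25.3 [-77.1  21.8  74.4  -0.   83.9 -12.3] [ 0.25 -0.68  0.44]
```

drive_tool(
  series=[
    [[0.598, -0.366, 0], -44.7, 0],
    [[0.598, -0.366, 0], -44.7, 0],
    [[0.598, -0.366, 0], -44.7, 0],
    [[0.598, -0.366, 0], -44.7, 0],
    [[0.598, -0.366, 0], -44.7, 0],
    [[0.598, -0.366, 0], -44.7, 0],
    [[0.598, -0.366, 0], -44.7, 0],
    [[0.598, -0.366, 0], -44.7, 0],
    [[0.598, -0.366, 0], -44.7, 0],
    [[0.598, -0.366, 0], -44.7, 0],
    [[0.598, -0.366, 0], -44.7, 0],
    [[0.598, -0.366, 0], -44.7, 0],
    [[0.598, -0.366, 0], -44.7, 0],
    [[0.598, -0.366, 0], -44.7, 0],
    [[0.598, -0.366, 0], -44.7, 0],
    [[0.598, -0.366, 0], -44.7, 0],
    [[0.598, -0.366, 0], -44.7, 0],
    [[0.598, -0.366, 0], -44.7, 0],
    [[0.598, -0.366, 0], -44.7, 0],
  ],
)

```text
time_s: 2.0
position: [0.6191, 0.0877, 0.2317]
tool_rot: [[0.344, 0.939, 0.0], [0.939, -0.344, -0.0], [0.0, 0.0, -1.0]]
ft_force: [0.3, -0.6, -0.3]
grip_width: -0.0004
gripper_force: 0.0
```

drive_tool(
  series=[
    [[0, 0, 0.04], 0, 0],
    [[0, 0, 0.07], 0, 0],
    [[0, 0, 0.1], 0, 0],
    [[0, 0, 0.1], 0, 0],
  ],
)

```text
time_s: 2.4
position: [0.6174, 0.0881, 0.1278]
tool_rot: [[0.344, 0.939, -0.007], [0.939, -0.344, 0.0], [-0.002, -0.007, -1.0]]
ft_force: [-0.2, -0.3, -0.1]
grip_width: 0.0001
gripper_force: 0.0
```

```bash
python3 -c "
from h import *
i,P,c=cap('scene'); cv2.imwrite('pics/s1.png',cv2.resize(i[90:290,150:390,::-1],None,fx=3,fy=3,interpolation=cv2.INTER_CUBIC))"
```

```text
(no output)
```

View pics/s1.png

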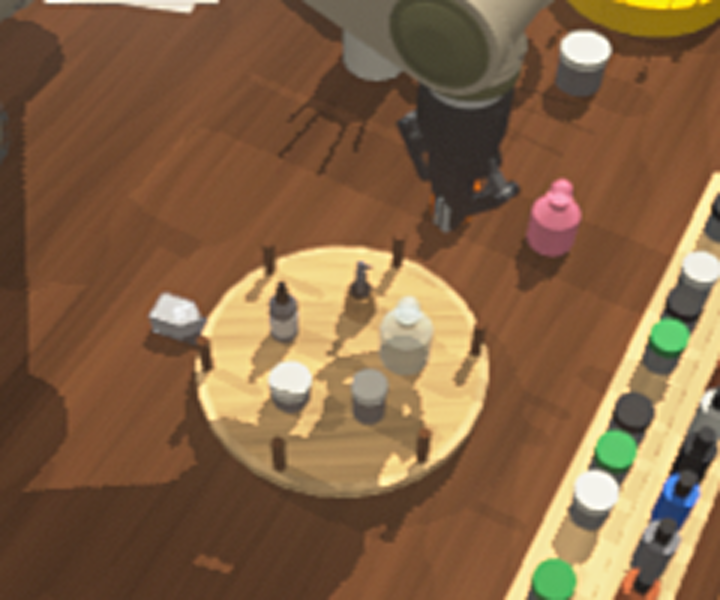

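The gripper (tip at about (445,225) in the crop) is over the gap behind the left peg (398,250). All five things are standing and clear of it, so I'm going down.

drive_tool(
  series=[
    [[0, 0, 0.025], 0, 0],
    [[0, 0, 0.05], 0, 0],
    [[0, 0, 0.07], 0, 0],
    [[0, 0, 0.07], 0, 0],
    [[0, 0, 0.07], 0, 0],
  ],
)

```text
time_s: 2.95
position: [0.6204, 0.0886, 0.0634]
tool_rot: [[0.343, 0.939, 0.003], [0.939, -0.343, -0.0], [0.001, 0.003, -1.0]]
ft_force: [-0.6, 1.5, 0.2]
grip_width: -0.0002
gripper_force: 0.0
```

```bash
python3 -c "
from plan import *
rows([arc(a) for a in np.arange(72,125,2.8)])"
```

```text
[[[-0.0, -0.005, 0.005], -2.1, 0], [[-0.0, -0.011, 0.005], -4.9, 0], [[-0.001, -0.018, 0.005], -7.7, 0], [[-0.002, -0.024, 0.005], -10.5, 0], [[-0.003, -0.03, 0.005], -13.3, 0], [[-0.005, -0.036, 0.005], -16.1, 0], [[-0.007, -0.042, 0.005], -18.9, 0], [[-0.009, -0.048, 0.005], -21.7, 0], [[-0.011, -0.053, 0.005], -24.5, 0], [[-0.014, -0.059, 0.005], -27.3, 0], [[-0.017, -0.065, 0.005], -30.1, 0], [[-0.02, -0.07, 0.005], -32.9, 0], [[-0.024, -0.075, 0.005], -35.7, 0], [[-0.028, -0.08, 0.005], -38.5, 0], [[-0.032, -0.085, 0.005], -41.3, 0], [[-0.036, -0.09, 0.005], -44.1, 0], [[-0.04, -0.094, 0.005], -46.9, 0], [[-0.045, -0.098, 0.005], -49.7, 0], [[-0.05, -0.102, 0.005], -52.5, 0]]
2.95 [0.6204 0.0886 0.0634] 69.9 [-2.7 38.2 74.8  0.  66.9 17.4] [-0.57  1.5   0.2 ]
```

drive_tool(
  series=[
    [[0, -0.005, 0.004], -2.1, 0],
    [[0, -0.011, 0.004], -4.9, 0],
    [[-0.001, -0.018, 0.004], -7.7, 0],
    [[-0.002, -0.024, 0.004], -10.5, 0],
    [[-0.003, -0.03, 0.004], -13.3, 0],
    [[-0.005, -0.036, 0.004], -16.1, 0],
    [[-0.007, -0.042, 0.004], -18.9, 0],
    [[-0.009, -0.048, 0.004], -21.7, 0],
    [[-0.011, -0.053, 0.004], -24.5, 0],
    [[-0.014, -0.059, 0.004], -27.3, 0],
    [[-0.017, -0.065, 0.004], -30.1, 0],
    [[-0.02, -0.07, 0.004], -32.9, 0],
    [[-0.024, -0.075, 0.004], -35.7, 0],
    [[-0.028, -0.08, 0.004], -38.5, 0],
    [[-0.032, -0.085, 0.004], -41.3, 0],
    [[-0.036, -0.09, 0.004], -44.1, 0],
    [[-0.04, -0.094, 0.004], -46.9, 0],
    [[-0.045, -0.098, 0.004], -49.7, 0],
    [[-0.05, -0.102, 0.004], -52.5, 0],
  ],
)

```text
time_s: 4.85
position: [0.5078, 0.0767, 0.0597]
tool_rot: [[-0.538, 0.843, 0.005], [0.843, 0.538, -0.0], [-0.003, 0.004, -1.0]]
ft_force: [0.2, 1.1, 1.0]
grip_width: 0.0001
gripper_force: 0.6
```

```bash
python3 -c "
from plan import *
from h import *
i,P,c=cap('scene'); cv2.imwrite('pics/s2.png',cv2.resize(i[90:290,150:390,::-1],None,fx=3,fy=3,interpolation=cv2.INTER_CUBIC))
rows([arc(a,.058,.128,205) for a in np.arange(125.2,179,2.8)])"
```

```text
[[[-0.0, -0.006, 0.002], -2.5, 0], [[-0.001, -0.012, 0.002], -5.3, 0], [[-0.001, -0.018, 0.001], -8.1, 0], [[-0.002, -0.024, 0.001], -10.9, 0], [[-0.004, -0.03, 0.001], -13.7, 0], [[-0.005, -0.036, 0.001], -16.5, 0], [[-0.007, -0.042, 0.001], -19.3, 0], [[-0.009, -0.048, 0.001], -22.1, 0], [[-0.012, -0.054, 0.001], -24.9, 0], [[-0.015, -0.06, 0.001], -27.7, 0], [[-0.018, -0.065, 0.001], -30.5, 0], [[-0.021, -0.07, 0.001], -33.3, 0], [[-0.025, -0.075, 0.001], -36.1, 0], [[-0.028, -0.08, 0.001], -38.9, 0], [[-0.032, -0.085, 0.001], -41.7, 0], [[-0.037, -0.09, 0.001], -44.5, 0], [[-0.041, -0.094, 0.001], -47.3, 0], [[-0.046, -0.098, 0.001], -50.1, 0], [[-0.051, -0.102, 0.001], -52.9, 0], [[-0.056, -0.106, 0.001], -55.7, 0]]
4.9 [0.5069 0.0763 0.0595] 122.7 [ -4.7  29.4  94.4  -0.   56.  -37.4] [-0.57  0.26 -1.02]
```

View pics/s2.png

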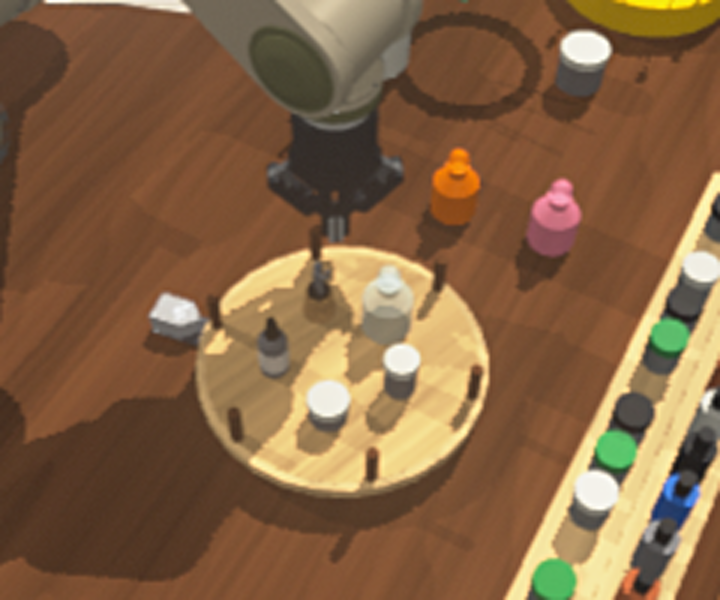

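The disc has turned about 30 degrees. The fingers at (336,228) are behind the pushed peg at (317,240), and everything is upright.

drive_tool(
  series=[
    [[0, -0.006, 0.001], -2.5, 0],
    [[-0.001, -0.012, 0.001], -5.3, 0],
    [[-0.001, -0.018, 0.001], -8.1, 0],
    [[-0.002, -0.024, 0.001], -10.9, 0],
    [[-0.004, -0.03, 0.001], -13.7, 0],
    [[-0.005, -0.036, 0.001], -16.5, 0],
    [[-0.007, -0.042, 0.001], -19.3, 0],
    [[-0.009, -0.048, 0.001], -22.1, 0],
    [[-0.012, -0.054, 0.001], -24.9, 0],
    [[-0.015, -0.06, 0.001], -27.7, 0],
    [[-0.018, -0.065, 0.001], -30.5, 0],
    [[-0.021, -0.07, 0.001], -33.3, 0],
    [[-0.025, -0.075, 0.001], -36.1, 0],
    [[-0.028, -0.08, 0.001], -38.9, 0],
    [[-0.032, -0.085, 0.001], -41.7, 0],
    [[-0.037, -0.09, 0.001], -44.5, 0],
    [[-0.041, -0.094, 0.001], -47.3, 0],
    [[-0.046, -0.098, 0.001], -50.1, 0],
    [[-0.051, -0.102, 0.001], -52.9, 0],
    [[-0.056, -0.106, 0.001], -55.7, 0],
  ],
)

```text
time_s: 6.9
position: [0.4484, -0.0279, 0.058]
tool_rot: [[-1.0, 0.031, 0.004], [0.031, 1.0, -0.001], [-0.004, -0.001, -1.0]]
ft_force: [0.7, 0.4, 0.8]
grip_width: -0.0
gripper_force: 0.7
```

```bash
python3 -c "
from plan import *
rows([arc(a,.058,.128,205) for a in np.arange(181,226,2.8)])"
```

```text
[[[0.0, -0.006, 0.0], -2.8, 0], [[-0.0, -0.012, 0.0], -5.6, 0], [[-0.001, -0.018, 0.0], -8.4, 0], [[-0.002, -0.024, 0.0], -11.2, 0], [[-0.003, -0.031, 0.0], -14.0, 0], [[-0.005, -0.037, 0.0], -16.8, 0], [[-0.007, -0.043, 0.0], -19.6, 0], [[-0.009, -0.048, 0.0], -22.4, 0], [[-0.012, -0.054, 0.0], -25.2, 0], [[-0.015, -0.06, 0.0], -26.8, 0], [[-0.018, -0.065, 0.0], -26.8, 0], [[-0.021, -0.07, 0.0], -26.8, 0], [[-0.025, -0.076, 0.0], -26.8, 0], [[-0.028, -0.08, 0.0], -26.8, 0], [[-0.033, -0.085, 0.0], -26.8, 0], [[-0.037, -0.09, 0.0], -26.8, 0], [[-0.041, -0.094, 0.0], -26.8, 0]]
6.9 [ 0.4484 -0.0279  0.058 ] 178.2 [ -18.7   24.9  104.4    0.    50.5 -107. ] [0.74 0.43 0.83]
```

drive_tool(
  series=[
    [[0, -0.006, 0], -2.8, 0],
    [[0, -0.012, 0], -5.6, 0],
    [[-0.001, -0.018, 0], -8.4, 0],
    [[-0.002, -0.024, 0], -11.2, 0],
    [[-0.003, -0.031, 0], -14, 0],
    [[-0.005, -0.037, 0], -16.8, 0],
    [[-0.007, -0.043, 0], -19.6, 0],
    [[-0.009, -0.048, 0], -22.4, 0],
    [[-0.012, -0.054, 0], -25.2, 0],
    [[-0.015, -0.06, 0], -26.8, 0],
    [[-0.018, -0.065, 0], -26.8, 0],
    [[-0.021, -0.07, 0], -26.8, 0],
    [[-0.025, -0.076, 0], -26.8, 0],
    [[-0.028, -0.08, 0], -26.8, 0],
    [[-0.033, -0.085, 0], -26.8, 0],
    [[-0.033, -0.085, 0], -26.8, 0],
  ],
)

```text
time_s: 8.5
position: [0.478, -0.1143, 0.0564]
tool_rot: [[-0.907, -0.421, 0.001], [-0.421, 0.907, -0.001], [-0.0, -0.001, -1.0]]
ft_force: [-0.4, -0.4, 0.7]
grip_width: -0.0
gripper_force: 0.0
```

```bash
cat > meas.py <<'E'
from plan import *
from h import *
import sys
i,P,c=cap('scene'); cv2.imwrite('pics/%s.png'%sys.argv[1],cv2.resize(i[90:290,150:390,::-1],None,fx=3,fy=3,interpolation=cv2.INTER_CUBIC))
P=P.reshape(-1,3); r=np.hypot(*(P[:,:2]-[.577,-.0325]).T)
for lo,hi,rl,rh,nm in((.05,.09,.112,.136,"peg"),(.045,.125,0,.098,"thing")):
    lab=cv2.connectedComponentsWithStats(((P[:,2]>lo)&(P[:,2]<hi)&(r>rl)&(r<rh)).reshape(384,512).astype(np.uint8))
    for j in range(1,lab[0]):
        if lab[2][j,4]<15: continue
        q=P[(lab[1]==j).ravel()]; d=((q.min(0)+q.max(0))/2)[:2]-[.577,-.0325]
        print(nm,lab[2][j,4],"r",np.hypot(*d).round(4),"az",(np.degrees(np.arctan2(d[1],d[0]))%360).round(1),"ext",np.ptp(q,0).round(3))
E
python3 meas.py s3; python3 -c "
from plan import *
rows([arc(a,.058,.128,205) for a in np.arange(222,240,2)])"
```

```text
peg 37 r 0.1235 az 110.5 ext [0.011 0.011 0.028]
peg 32 r 0.1229 az 170.5 ext [0.011 0.01  0.028]
peg 34 r 0.1234 az 50.4 ext [0.012 0.012 0.029]
peg 49 r 0.119 az 226.7 ext [0.017 0.029 0.033]
peg 39 r 0.124 az 350.7 ext [0.011 0.012 0.029]
peg 42 r 0.1253 az 290.8 ext [0.011 0.011 0.029]
thing 148 r 0.0603 az 99.8 ext [0.031 0.032 0.038]
thing 460 r 0.0508 az 199.8 ext [0.063 0.1   0.073]
thing 166 r 0.0617 az 27.7 ext [0.036 0.039 0.024]
thing 150 r 0.0632 az 315.7 ext [0.027 0.025 0.063]
[[[-0.002, -0.004, -0.002], -0.1, 0], [[-0.003, -0.009, -0.002], -0.1, 0], [[-0.005, -0.013, -0.002], -0.1, 0], [[-0.006, -0.017, -0.002], -0.1, 0], [[-0.008, -0.021, -0.002], -0.1, 0], [[-0.01, -0.025, -0.002], -0.1, 0], [[-0.012, -0.029, -0.002], -0.1, 0], [[-0.014, -0.033, -0.002], -0.1, 0], [[-0.017, -0.037, -0.002], -0.1, 0]]
8.55 [ 0.4776 -0.1139  0.0563] -155.1 [ -27.3   28.2   97.9   -0.    53.9 -142.2] [-0.46  0.19  0.43]
```

View pics/s3.png

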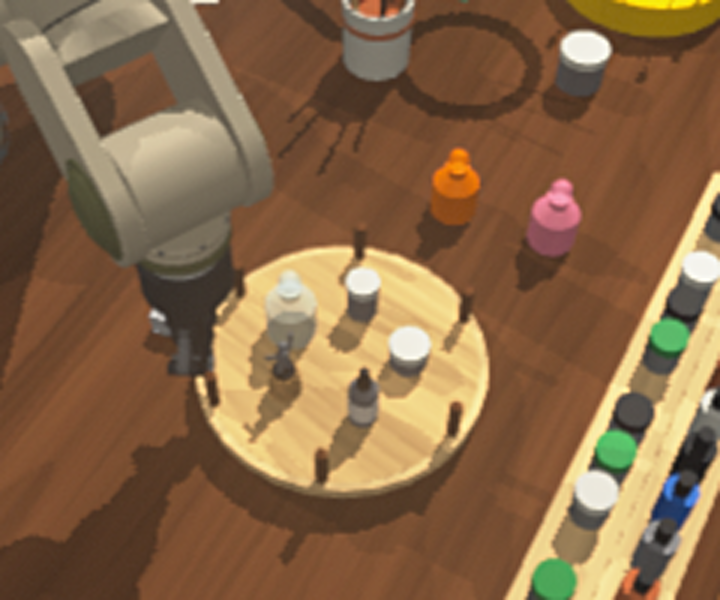

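The bottle is at (290,312) and the pointer block is hidden behind the gripper near (158,320). The disc has turned about 137.6 degrees, and about 15 more are needed.

drive_tool(
  series=[
    [[-0.002, -0.004, 0], 0, 0],
    [[-0.003, -0.009, 0], 0, 0],
    [[-0.005, -0.013, 0], 0, 0],
    [[-0.006, -0.017, 0], 0, 0],
    [[-0.008, -0.021, 0], 0, 0],
    [[-0.01, -0.025, 0], 0, 0],
    [[-0.012, -0.029, 0], 0, 0],
    [[-0.013, -0.031, 0], 0, 0],
    [[-0.013, -0.031, 0], 0, 0],
  ],
)

```text
time_s: 9.45
position: [0.5025, -0.1364, 0.0564]
tool_rot: [[-0.907, -0.422, 0.001], [-0.422, 0.907, -0.0], [-0.0, -0.001, -1.0]]
ft_force: [0.4, -0.0, -0.6]
grip_width: -0.0001
gripper_force: 0.0
```

```bash
python3 meas.py s4
```

```text
peg 39 r 0.1237 az 123.9 ext [0.012 0.013 0.03 ]
peg 38 r 0.1234 az 63.6 ext [0.011 0.011 0.03 ]
peg 38 r 0.1243 az 4.6 ext [0.011 0.016 0.03 ]
peg 50 r 0.1192 az 241.2 ext [0.017 0.025 0.038]
peg 35 r 0.1244 az 303.9 ext [0.011 0.013 0.03 ]
thing 151 r 0.0594 az 112.4 ext [0.03  0.031 0.038]
thing 465 r 0.0494 az 212.4 ext [0.077 0.091 0.074]
thing 164 r 0.0614 az 41.5 ext [0.037 0.039 0.022]
thing 152 r 0.0636 az 329.3 ext [0.025 0.027 0.063]
```

drive_tool(
  series=[
    [[-0.009, -0.026, 0], 0, 0],
    [[-0.005, -0.021, 0], 0, 0],
    [[-0.005, -0.021, -0.03], 0, 0],
    [[-0.005, -0.021, -0.07], 0, 0],
    [[-0.005, -0.021, -0.11], 0, 0],
    [[-0.005, -0.021, -0.15], 0, 0],
    [[0.03, -0.05, -0.15], 0, 0],
    [[0.06, -0.08, -0.15], 0, 0],
    [[0.09, -0.11, -0.15], 0, 0],
    [[0.12, -0.14, -0.15], 0, 0],
    [[0.15, -0.17, -0.15], 0, 0],
    [[0.18, -0.2, -0.15], 0, 0],
    [[0.18, -0.2, -0.15], 0, 0],
    [[0.18, -0.2, -0.15], 0, 0],
    [[0.18, -0.2, -0.15], 0, 0],
  ],
)

```text
time_s: 11.0
position: [0.4388, -0.3798, 0.2058]
tool_rot: [[-0.919, -0.394, -0.014], [-0.394, 0.919, -0.011], [0.017, -0.004, -1.0]]
ft_force: [-0.4, 0.8, 0.6]
grip_width: 0.0001
gripper_force: 0.0
```

```bash
python3 meas.py s5; python3 - <<'E'
from h import *
for n,B in(("top",(.5,.6)),("scene",0)):
    i,P,c=cap(n); I=i.astype(int); P=P.reshape(-1,3); I=I.reshape(-1,3)
    C=np.array([.5744,-.0302] if n=="top" else [.5775,-.0327])
    d=P[:,:2]-C; r=np.hypot(*d.T); az=np.degrees(np.arctan2(d[:,1],d[:,0]))%360
    k=(abs(P[:,2]-.026)<.009)&(r>.143)&(r<.195)&(abs(az-188)<15)&(I.min(1)>110)
    q=P[k]; m=(q.min(0)+q.max(0))/2; e=m[:2]-C; print("ptr",k.sum(),m,np.degrees(np.arctan2(e[1],e[0]))%360,np.median(az[k]))
    # tip: nearest points to the axis
    s=np.argsort(r[k])[:8]; print(" tip",q[s].mean(0),np.mean(az[k][s]),r[k][s])
    k=(P[:,2]>.045)&(P[:,2]<.125)&(r<.095)&(abs(az-187)<32)
    q=P[k]; m=(q.min(0)+q.max(0))/2; e=m[:2]-C; print("bottle",k.sum(),m,np.ptp(q,0),np.hypot(*e),np.degrees(np.arctan2(e[1],e[0]))%360)
    k&=P[:,2]>.1; q=P[k]; e=q.mean(0)[:2]-C; print(" top part",k.sum(),np.degrees(np.arctan2(e[1],e[0]))%360,np.hypot(*e))
E
```

```text
peg 36 r 0.1225 az 134.5 ext [0.012 0.013 0.03 ]
peg 34 r 0.1224 az 73.5 ext [0.01  0.012 0.029]
peg 38 r 0.1235 az 194.5 ext [0.011 0.011 0.033]
peg 38 r 0.1241 az 14.2 ext [0.011 0.012 0.029]
peg 37 r 0.1241 az 254.8 ext [0.01  0.01  0.029]
peg 38 r 0.125 az 314.0 ext [0.01  0.013 0.029]
thing 153 r 0.0594 az 122.6 ext [0.031 0.032 0.037]
thing 467 r 0.049 az 221.9 ext [0.086 0.08  0.074]
thing 159 r 0.0613 az 50.9 ext [0.037 0.038 0.021]
thing 143 r 0.064 az 337.5 ext [0.026 0.023 0.063]Traceback (most recent call last):
  File "<stdin>", line 7, in <module>
    return umr_minimum(a, axis, None, out, keepdims, initial, where)
ValueError: zero-size array to reduction operation minimum which has no identity
```

View pics/s5.png

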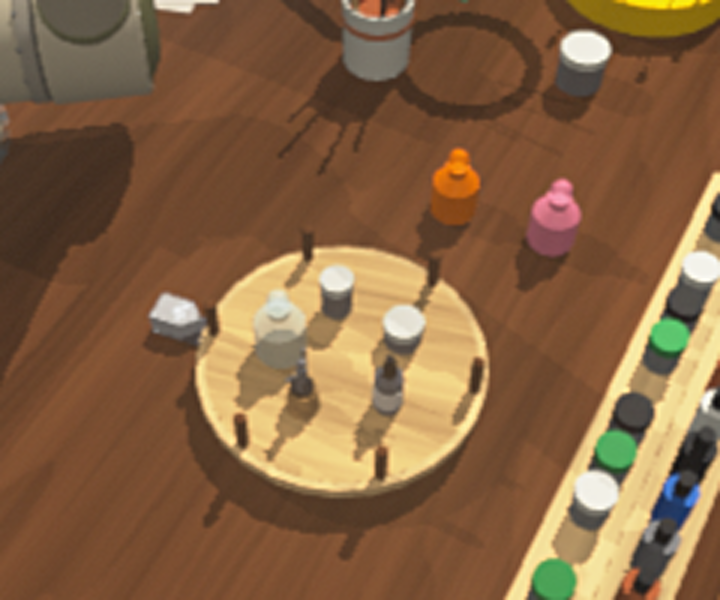

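My retreat row was relative to the new pose, so it pushed the disc about 10 degrees too far. The bottle is now at (280,330) and about 8 degrees past the pointer line from (200,315). Everything is upright. I'll measure it and push back.

```bash
cat > fin.py <<'E'
from h import *
i,P,c=cap("scene"); I=i.reshape(-1,3).astype(int); P=P.reshape(-1,3)
C=np.array([.5775,-.0327]); d=P[:,:2]-C; r=np.hypot(*d.T); az=np.degrees(np.arctan2(d[:,1],d[:,0]))%360
A=lambda e:round(float(np.degrees(np.arctan2(e[1],e[0]))%360),1)
k=(P[:,2]>.012)&(P[:,2]<.034)&(r>.143)&(r<.2)&(abs(az-188)<15)&(I.min(1)>100)
q=P[k]; print("ptr",k.sum(),A((q.min(0)+q.max(0))/2-[*C,0]),np.median(az[k]), "tip",az[k][np.argsort(r[k])[:8]].round(1))
v,u=np.indices((384,512)); k=((P[:,2]>.045)&(P[:,2]<.125)&(r<.095)&(I.min(1)>120)&(abs(az-190)<35))
q=P[k]; m=(q.min(0)+q.max(0))/2; print("bottle",k.sum(),m,np.ptp(q,0),A(m[:2]-C),np.hypot(*(m[:2]-C)))
k&=P[:,2]>.1; e=P[k].mean(0)[:2]-C; print("stopper",k.sum(),A(e),np.hypot(*e))
E
python3 fin.py; python3 -c "
from plan import *
rows([(*arc(275)[:2],.205,205)])"
```

```text
ptr 125 187.8 187.4470905097136 tip [187.8 187.4 185.9 188.4 187.6 189.4 186.6 185.5]
bottle 213 [ 0.52077853 -0.04658059  0.08891661] [0.04345761 0.04520322 0.05847621] 193.8 0.05839516633165512
stopper 50 198.2 0.05772659397865038
[[[-0.223, 0.145, -0.003], -1.8, 0]]
11.15 [ 0.4389 -0.3801  0.2061] -156.8 [ -52.1   26.    71.7   -1.    82.2 -165.2] [ 1.13 -0.08  0.52]
```

drive_tool(
  series=[
    [[-0.05, 0.03, 0], 8, 0],
    [[-0.1, 0.06, 0], 16, 0],
    [[-0.15, 0.09, 0], 24, 0],
    [[-0.2, 0.12, 0], 32, 0],
    [[-0.223, 0.145, 0], 40, 0],
    [[-0.223, 0.145, 0], 48, 0],
    [[-0.223, 0.145, 0], 56, 0],
    [[-0.223, 0.145, 0], 64, 0],
    [[-0.223, 0.145, 0], 72, 0],
    [[-0.223, 0.145, 0], 80, 0],
    [[-0.223, 0.145, 0], 88, 0],
    [[-0.223, 0.145, 0], 96, 0],
    [[-0.223, 0.145, 0], 104, 0],
    [[-0.223, 0.145, 0], 112, 0],
    [[-0.223, 0.145, 0], 120, 0],
    [[-0.223, 0.145, 0], 120, 0],
    [[-0.223, 0.145, 0], 120, 0],
  ],
)

```text
time_s: 12.85
position: [0.5866, -0.1597, 0.2015]
tool_rot: [[0.115, 0.993, -0.013], [0.993, -0.115, -0.011], [-0.013, -0.012, -1.0]]
ft_force: [-0.0, -0.2, 0.1]
grip_width: -0.0
gripper_force: 0.0
```

```bash
python3 -c "
from plan import *
rows([(*arc(278)[:2],.205,85),(*arc(278)[:2],.058,85)])"
```

```text
[[[0.002, 0.007, -0.004], -1.6, 0], [[0.004, 0.009, 0.143], -1.6, 0]]
12.85 [ 0.5866 -0.1597  0.2015] 83.4 [-26.   29.1  67.1  -0.9  84.2 -19.3] [-0.03 -0.2   0.14]
```

drive_tool(
  series=[
    [[0.002, 0.007, 0], 0, 0],
    [[0.002, 0.007, 0.04], 0, 0],
    [[0.003, 0.008, 0.08], 0, 0],
    [[0.004, 0.009, 0.12], 0, 0],
    [[0.004, 0.009, 0.142], 0, 0],
    [[0.004, 0.009, 0.142], 0, 0],
    [[0.004, 0.009, 0.142], 0, 0],
  ],
)

```text
time_s: 13.55
position: [0.5949, -0.159, 0.06]
tool_rot: [[0.118, 0.993, -0.013], [0.993, -0.118, -0.011], [-0.013, -0.011, -1.0]]
ft_force: [0.1, 0.1, 0.1]
grip_width: 0.0002
gripper_force: 0.0
```

```bash
python3 -c "
from plan import *
rows([(*arc(a)[:2],.058,a-185) for a in np.arange(276,254,-1.5)])"
```

```text
[[[-0.0, -0.005, 0.002], -7.8, 0], [[-0.001, -0.009, 0.002], -6.3, 0], [[-0.002, -0.012, 0.002], -4.8, 0], [[-0.002, -0.015, 0.002], -3.3, 0], [[-0.003, -0.019, 0.002], -1.8, 0], [[-0.003, -0.022, 0.002], -0.3, 0], [[-0.003, -0.025, 0.002], 1.2, 0], [[-0.004, -0.029, 0.002], 2.7, 0], [[-0.004, -0.032, 0.002], 4.2, 0], [[-0.004, -0.035, 0.002], 5.7, 0], [[-0.004, -0.039, 0.002], 7.2, 0], [[-0.003, -0.042, 0.002], 8.7, 0], [[-0.003, -0.045, 0.003], 10.2, 0], [[-0.003, -0.049, 0.003], 11.7, 0], [[-0.002, -0.052, 0.003], 13.2, 0]]
13.55 [ 0.5949 -0.159   0.06  ] 83.2 [-25.6  37.7  76.4  -1.   66.3 -18.4] [0.05 0.05 0.13]
```

drive_tool(
  series=[
    [[0, -0.005, 0.001], 0, 0],
    [[-0.001, -0.009, 0.001], 0, 0],
    [[-0.002, -0.014, 0.001], 0, 0],
    [[-0.003, -0.019, 0.001], 0, 0],
    [[-0.003, -0.024, 0.001], 0, 0],
    [[-0.004, -0.029, 0.001], 0, 0],
    [[-0.004, -0.033, 0.001], 0, 0],
    [[-0.004, -0.037, 0.001], 0, 0],
    [[-0.004, -0.041, 0.001], 0, 0],
    [[-0.003, -0.045, 0.001], 0, 0],
    [[-0.003, -0.049, 0.001], 0, 0],
    [[-0.003, -0.049, 0.001], 0, 0],
    [[-0.003, -0.04, 0.001], 0, 0],
    [[-0.003, -0.03, 0.001], 0, 0],
    [[-0.003, -0.025, 0.001], 0, 0],
    [[-0.003, -0.025, -0.03], 0, 0],
    [[-0.003, -0.025, -0.07], 0, 0],
    [[-0.003, -0.025, -0.11], 0, 0],
    [[-0.003, -0.025, -0.14], 0, 0],
    [[-0.003, -0.025, -0.14], 0, 0],
  ],
)

```text
time_s: 15.55
position: [0.5727, -0.1579, 0.204]
tool_rot: [[0.119, 0.993, -0.006], [0.993, -0.119, -0.015], [-0.016, -0.004, -1.0]]
ft_force: [0.4, -0.1, -0.1]
grip_width: 0.0003
gripper_force: 0.0
```

drive_tool(
  series=[
    [[-0.05, 0, 0], 0, 0],
    [[-0.1, 0, 0], 0, 0],
    [[-0.14, 0, 0], 0, 0],
    [[-0.18, 0, 0], 0, 0],
    [[-0.22, 0, 0], 0, 0],
    [[-0.25, 0, 0], 0, 0],
    [[-0.25, 0, 0], 0, 0],
    [[-0.25, 0, 0], 0, 0],
  ],
)

```text
time_s: 16.35
position: [0.5409, -0.4056, 0.2013]
tool_rot: [[0.12, 0.993, -0.015], [0.993, -0.12, -0.009], [-0.011, -0.014, -1.0]]
ft_force: [-0.4, 0.1, -0.2]
grip_width: -0.0005
gripper_force: 0.0
```

```bash
python3 fin.py; python3 meas.py s6
```

```text
ptr 119 187.5 187.5841432465727 tip [188.  186.8 187.8 186.4 188.3 188.6 190.5 185.5]
bottle 205 [ 0.51954067 -0.0406423   0.09089883] [0.04670718 0.04487459 0.05534988] 187.8 0.05850097308050037
stopper 51 191.1 0.05741274263289505
peg 35 r 0.1233 az 127.0 ext [0.011 0.015 0.029]
peg 35 r 0.1229 az 66.5 ext [0.01  0.011 0.03 ]
peg 33 r 0.1237 az 187.3 ext [0.012 0.009 0.028]
peg 37 r 0.1237 az 6.4 ext [0.012 0.01  0.031]
peg 36 r 0.1241 az 247.1 ext [0.01  0.011 0.03 ]
peg 39 r 0.1247 az 306.7 ext [0.012 0.01  0.03 ]
thing 152 r 0.0602 az 115.4 ext [0.032 0.033 0.036]
thing 460 r 0.0504 az 215.9 ext [0.08  0.086 0.073]
thing 161 r 0.061 az 43.4 ext [0.037 0.038 0.022]
thing 154 r 0.0635 az 330.3 ext [0.028 0.023 0.064]
```

View pics/s6.png

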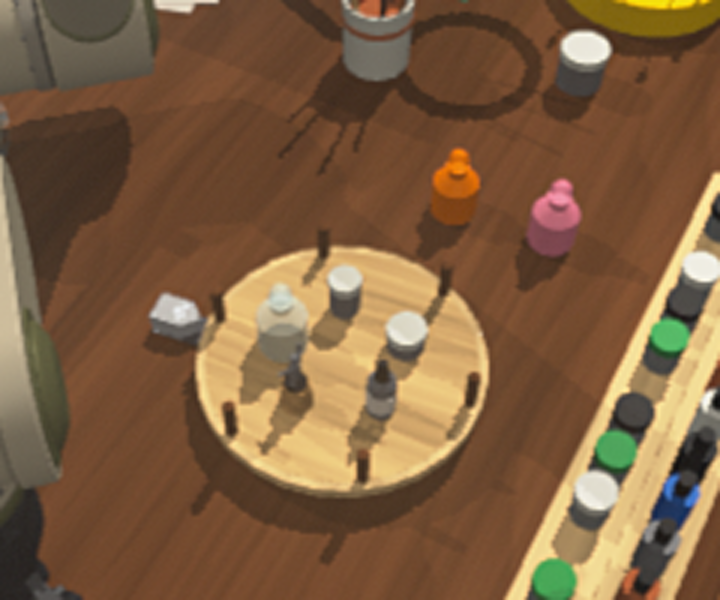

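The bottle at (283,325) now stands in line behind the pointer (200,320), at 187.8 degrees against the pointer's 187.5. Everything is upright and the arm is clear, with the gripper 0.2 m up.

```bash
python3 -c "
from rig import env; print(env.close_job())"
```

```text
the job is handed in; nothing more can be done
None
```

The job is handed in: the clear bottle stands behind the pointer (187.8° against 187.5°, about 1 to 4 mm off the line) after I pushed the carousel about 9° too far and turned it back; everything on it is upright and the arm is clear, but the hand-in gave no verdict.

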